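# Set the pump head's pressure screw

### The job

Set the pressure screw on the blue pump head: turn its black knob clockwise until the screw bottoms and is snug, without forcing it, then back it off a quarter of a turn from there and let go of it. Then swing the red lock lever all the way over, away from the robot, to keep the setting, and leave everything else as it stands.

Things in the scene. Friction and masses are not known exactly. Their poses are not given: they have to be found in the camera images.
- pump: Bench pump, fixed to the table: cream housing 190 (x) by 270 (y) mm, top 70 mm above the table, and on it at y = -60 mm a blue pump head (100 by 90 mm, top 105 mm above the table). Origin: centre of the underside, on the table. x points away from its front panel (away from the robot), y to the left seen from the robot, z up. Yaw up to 0.4 rad either way.
- knob: Round black rubber-covered knob on top of the pressure screw, 40 mm across, from 119 to 147 mm above the table, over a brass collar 30 mm across, at x = 0, y = -60 mm of the pump. Origin: on its upright axis, 115 mm above the table (mid-grip is 20 mm higher). Its x axis is the white pointer line on its top, z is up. It keeps its height as it turns.
- screw: The screw under the knob, origin on the same axis, 111 mm above the table. The knob drives it through a torsion spring, 2 N m per rad; unloaded, both x axes agree. Clockwise from above drives it down, running torque 0.06 N m. It starts 1.5 to 3.5 rad short of the bottom, any way round: only rising torque tells the bottom. It stays where it is left; it can go 9 rad up.
- seat (a point): Fixed mark on the head: where the shoe's centre is when the screw is on its bottom, a hard stop; axes as pump. There the knob winds ahead of the screw against its spring: snug is 0.3 N m or more (0.15 rad), kept for 0.2 s; 0.5 N m (0.25 rad) damages it. Let go, the knob springs back in line with the screw. The quarter turn counts from there.
- shoe_mark (a point): Centre of the small white pressure shoe (26 by 5 mm) in the dark slot in the head's front, carried down by the screw, 0.5 mm per turn: level with seat at the bottom, 0.125 mm higher a quarter turn back. Too fine to set by the measured position.
- lock (a joint): Red lock lever, rad: 0 leaning to the pump's front (-x; it starts within 0.15 of that), 1.0 swung fully to the pump's +x, against its stop. It stays where it is left; moving it takes about 1.1 N at the ball. Pivot: along the pump's y, at x = 0, y = 80 mm, 92 mm above the table; arm 55 mm long, 0.5 rad to either side of upright at its ends.
- lock_tip (a point): Centre of the red ball, 26 mm across, at the end of the lock lever.
- vial: Loose glass vial, 22 mm across, 30 mm high, standing on the pump's housing. Origin: centre of its underside. Leave it standing.
- screwdriver: Loose orange screwdriver, 160 mm long, lying before the pump. Leave it.
- spare_head: Loose spare pump head, blue block 80 by 70 by 30 mm with no knob, on the table beside the pump at its -y side. Origin: centre of its underside. Leave it.
- tube_rack: Loose white tube rack with blue caps, 200 (x) by 100 mm, 74 mm high. Origin: centre of its underside. Leave it.
- media_bottle: Loose amber bottle with an orange cap, 86 mm across, 190 mm high. Origin: centre of its underside. Leave it.
- wash_bottle: Loose white wash bottle, 60 mm across, 180 mm high with its spout. Origin: centre of its underside. Leave it.

How it is judged:
On the way, in this order (a step that is already met when the one before it is completed fails the run):
1. the screw is turned to its bottom and snugged, with 0.3 N m or more on the knob (z of shoe_mark in the frame of seat below 1.592e-05 m and angle between the x axis of knob and the x axis of screw, either way round above 0.15 rad), for 0.2 s.
2. it is backed off a quarter of a turn from the bottom, give or take 22 degrees, and let go (z of shoe_mark in the frame of seat between 9.446e-05 and 0.00015557 m and contact force between the fingers and knob below 0.1 N), for 0.3 s.
3. the lock lever is swung fully over (value of joint lock above 0.85 rad), for 0.1 s.
At the end, for the whole second after the job is handed in: The screw stands a quarter of a turn (68 to 112 degrees) up from its bottom, the lock lever is over by at least 0.85 of its 1.0 rad, the vial still stands, and the other loose things are within 30 mm of where they were (z of shoe_mark in the frame of seat between 9.446e-05 and 0.00015557 m and value of joint lock above 0.85 rad and angle between vial's own z axis and vertical below 0.2 rad); the robot touches nothing.
It fails at once if the screw is forced: more than 0.5 N m on the knob (angle between the x axis of knob and the x axis of screw, either way round above 0.25 rad).
It fails at once if a bystander is moved by more than 30 mm (distance of any of vial, screwdriver, spare_head, tube_rack, media_bottle, wash_bottle from where it was at the start of the episode above 0.03 m).
It also fails if it takes over 72 s, if anything falls off the work surface, if the arm or the gripper's body presses on something with over 40 N, if the wrist force passes 120 N, or if a joint passes its speed limit or range.

### The arm

A 6-joint arm with a two-finger parallel gripper is mounted at the origin on the work surface. World frame = base frame: x ahead of the robot, y to its left, z up, the work surface at z = 0. Lengths are in m, angles in rad, forces in N, time in s.
With the tool pointing down it reaches from about 0.25 to 0.775 m from the base axis. Payload 4 kg.
Tool frame: the origin (TCP) lies at the very end of the fingers, on their centre line; the grasp point (between the pads) lies 19 mm behind it; z points along the fingers, y is the line along which they close (so a half turn about z gives the same grasp; the last joint's range is limited). The gripper opens to 94 mm and grips with 3 to 60 N. Pads are 16 mm wide; open, the fingers measure 119 mm over their backs; the gripper's body (75 mm by 177 mm) begins 78 mm behind the grasp point.
Start: joints at [1.022, 0.087, 1.371, -0, 1.684, -0.103], TCP at [0.237, 0.496, 0.206] pointing down, gripper open.
Joint ranges: [-3.1, 3.1], [-0.76, 2.03], [0.27, 2.55], [-1.08, 4.22], [0.17, 2.65], [-2.57, 2.57]. Speed limits (rad/s): [2.79, 2.79, 3.14, 3.14, 3.14, 3.14].

### API

Orientations are given as a rotation vector (axis times angle).
In Python, from workcell import env gives the robot as it stands. The module is installed in compiled form; this text tells all that it offers.
- The arm moves only by the tool servo_tool, never from a script. Its argument "targets" is a list that holds one entry, the list of rows, each a list of 7 numbers: the turn, a rotation vector about the tool's x, y, z in degrees, then the shift along the tool's x, y, z in m, then the closure, from 0 (fully open) to 1 (shut). A call has 1 to 20 rows; each row is the pose to reach, as a shift and turn from the pose commanded when the call began, along the tool's axes at that moment; what a row does not reach only later rows make up. A row lasts 1/12 s, in which the tool goes at most 41.7 mm and 7.16 degrees, less where a joint would pass 70% of its speed; a pose out of reach is approached as far as the arm can. A call with a gripper value outside its range is refused whole. The fingers move at their own pace and stop on an object; "squeeze" is the grip in N (left out, the last holds). Time passes only in rows, so rows that repeat a pose let the fingers close. It gives the time, the measured TCP pose, the force, the opening and the grip force at its end, in the units of the state.
- env.state(): the state, without advancing time (a new reading comes with each control period).
- env.grab_frame(name): name is "side" or "top"; returns (picture, depth): 480x640x3 uint8, blue, green, red; 480x640 float32, m along the optical axis (not along the pixel's ray), 0 where there is no reading.
- env.get_calibration(name): a dict with "K" (3x3 intrinsics, pixels), "R" (3x3) and "t" (3): a world point X has camera coordinates R X + t. Camera axes: x right, y down, z forward; pixel columns grow to the right and rows downward; lengths in m; the calibration is good to about 2 mm. A picture is of the moment at which its call begins. get_calibration takes no time and is no camera call.
- env.finish_job(): hands the job in; it is judged then, once.
The state is a dict: "t": time; "joints": joint angles; "joint_velocities": joint speeds; "effort": joint torques, N m; "tool_pos": TCP position; "eef_rot": TCP orientation; "wrist_force": force on the tool from outside, world axes, zero at the start; "wrist_torque": the same for the moment, N m; "opening": opening from 0.0 (shut) to 1.0 (fully open); "grip_force": force on a finger pad.
Only numpy, scipy, OpenCV 4.12 (cv2) and the standard library are available. Lean on these libraries where they do the work, as an engineer would, in place of code of your own. Each camera call takes 0.05 s, during which the arm holds its last target. There are 200 camera calls.

## Working session

There is one attempt and no reset: what is moved stays moved. The work goes in short steps, Python scripts to look and compute and a tool call to move; the robot and the scene stay as the last step left them, time stands still between calls to the robot, and variables do not carry over. Pictures are saved under pics/ and viewed, at most 10 in all, crops included, and the job is handed in when it is done.

Besides the shell and the picture viewer there is one more tool, called after "Request:" as name([rows], argument=value, ...), one row to a line, values as JSON. servo_tool: Moves the arm, as the interface text tells. Its arguments: {"type":"object","properties":{"targets":{"type":"array"},"squeeze":{"type":"number"}},"required":["targets"]}

```bash
mkdir -p pics; cat > h.py <<'E'
import numpy as np, cv2
from workcell import env
def grab(n):
    im,d=env.grab_frame(n); c=env.get_calibration(n); return im,d,c
def ray(c,u,v,z):
    K,R,t=[np.array(c[k],float) for k in("K","R","t")]
    C=-R.T@t; d=R.T@np.linalg.inv(K)@np.array([u,v,1.]); return C+d*(z-C[2])/d[2]
def proj(c,X):
    p=np.array(c["K"])@(np.array(c["R"])@np.array(X)+np.array(c["t"]).ravel()); return p[:2]/p[2]
E
python3 - <<'E'
from h import *
for n in("side","top"):
    im,d,c=grab(n); cv2.imwrite(f"pics/{n}0.png",im); np.savez(f"{n}0.npz",im=im,d=d)
    R=np.array(c["R"]);print(n,-R.T@np.array(c["t"]).ravel(),c["K"][0],R[2])
s=env.state();print({k:np.round(v,3) for k,v in s.items()})
E
```

```text
side [0.36885845 0.64830739 0.79395962] [465.26075685   0.         317.50306783] [ 0.19587828 -0.68880844 -0.69797896]
top [ 0.30141066 -0.01632373  1.22845198] [457.66748241   0.         325.35653719] [ 0.21300066 -0.00164337 -0.97705067]
{'t': np.float64(0.1), 'joints': array([ 1.022,  0.088,  1.372, -0.   ,  1.684, -0.103]), 'joint_velocities': array([ 0.   , -0.001, -0.002,  0.001,  0.001, -0.001]), 'effort': array([ 2.0000e-03, -3.4125e+01, -3.0330e+01,  7.2000e-02,  3.0000e-02,
       -0.0000e+00]), 'tool_pos': array([0.237, 0.496, 0.204]), 'eef_rot': array([-6.940e-01, -3.063e+00,  3.000e-03]), 'wrist_force': array([-0.666, -0.38 ,  0.063]), 'wrist_torque': array([ 0.037,  0.063, -0.042]), 'grip_force': np.float64(0.0), 'opening': np.float64(1.003)}
```

View pics/top0.png

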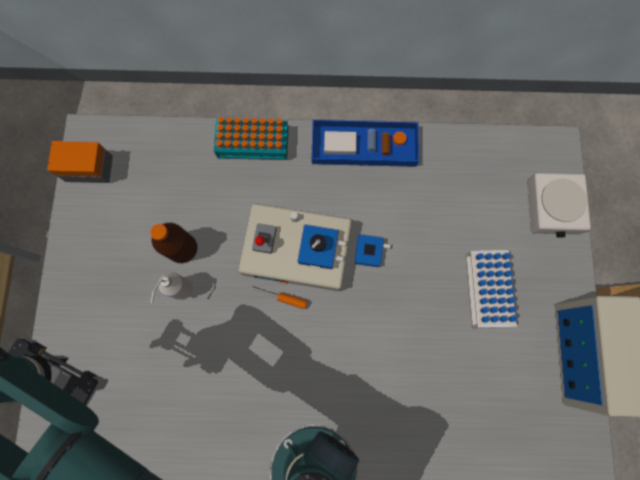

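View pics/side0.png

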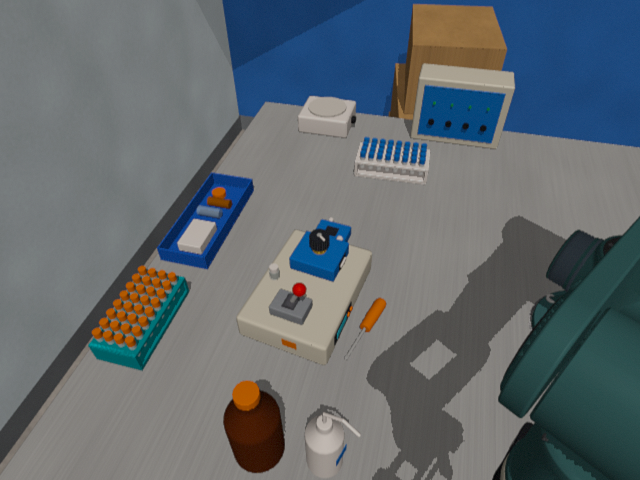

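The top view shows the pump at about (295,245), the knob at (318,243), the red ball at (262,240) and the vial at (295,215). The side view shows the knob at (319,240), the ball at (299,290) and the vial at (274,271).

```bash
python3 - <<'E'
from h import *
cs={n:env.get_calibration(n) for n in("top","side")}
I={n:np.load(f"{n}0.npz") for n in cs}
def blob(m,near):
    n,l,s,c=cv2.connectedComponentsWithStats(m.astype(np.uint8)); 
    k=1+np.argmin([np.hypot(*(c[i]-near))+(1e3 if s[i,4]<15 else 0) for i in range(1,n)]); return c[k],s[k],l==k
def tri(a,b):
    A=[];
    P=[]
    for n,p in(("top",a),("side",b)):
        c=cs[n];R=np.array(c["R"]);P.append(np.array(c["K"])@np.c_[R,np.array(c["t"]).ravel()])
    X=cv2.triangulatePoints(P[0],P[1],np.float64(a),np.float64(b)).ravel();return X[:3]/X[3]
near={"top":dict(k=(318,243),r=(262,240),v=(295,214)),"side":dict(k=(319,240),r=(299,290),v=(274,271))}
out={}
for n in cs:
    im=I[n]["im"].astype(int);b,g,r=im[...,0],im[...,1],im[...,2]
    mx=im.max(2);mn=im.min(2)
    out[n]={"r":blob((r>110)&(g<60)&(b<60),near[n]["r"]),"k":blob((mx<70),near[n]["k"]),"v":blob((mn>175)&(mx-mn<14),near[n]["v"])}
    for k,(c,s,_) in out[n].items(): print(n,k,c.round(1),s)
for k in "rkv": print(k,tri(out["top"][k][0],out["side"][k][0]).round(4))
im=I["top"]["im"].astype(int);b,g,r=im[...,0],im[...,1],im[...,2]
c=cs["top"]
hsv=cv2.cvtColor(I["top"]["im"],cv2.COLOR_BGR2HSV)
print("cream px",im[270,300],im[215,270],"table",im[300,220])
# head: blue
d=I["top"]["d"]
u,v=np.meshgrid(np.arange(640),np.arange(480))
K=np.array(c["K"]);R=np.array(c["R"]);t=np.array(c["t"]).ravel()
X=np.stack([(u-K[0,2])/K[0,0]*d,(v-K[1,2])/K[1,1]*d,d],-1);W=(X-t)@R
box=np.zeros(d.shape,bool);box[195:300,230:360]=1
for nm,lo,hi in(("housing",.06,.085),("head",.095,.115),("knob",.135,.16),("up",.085,.2)):
    m=box&(W[...,2]>lo)&(W[...,2]<hi)
    if nm=="housing": m=box&(W[...,2]>lo)&(d>0)
    n_,l,s,_=cv2.connectedComponentsWithStats(m.astype(np.uint8));k=1+np.argmax(s[1:,4]);m=l==k
    p=W[m];rect=cv2.minAreaRect(p[:,:2].astype(np.float32)*1000);print(nm,m.sum(),p.mean(0).round(4),rect)
p=W[out["top"]["v"][2]];print("vial",p.mean(0),p[:,2].max())
cr=lambda n,x,y:cv2.resize(I[n]["im"][y:y+60,x:x+60],(400,400),interpolation=cv2.INTER_NEAREST)
cv2.imwrite("pics/crop.png",np.hstack([cr("top",285,210),cr("side",285,215)]))
E
```

```text
top r [258.7 240.4] [255 236   8  10  63]
top k [318.7 242.4] [310 235  17  16 169]
top v [496.3 324.7] [485 324  23   3  38]
side r [298.9 289.1] [293 283  13  13 138]
side k [321.1 238.4] [309 226  29  26 414]
side v [350.8 427.7] [343 420  17  16  32]
r [0.5494 0.1442 0.1433]
k [ 0.5484 -0.0018  0.1333]
v [  1.1488  -5.5761 -13.5831]
cream px [148 165 172] [146 163 171] table [124 127 128]
housing 7342 [0.5532 0.059  0.0817] ((558.3763427734375, 60.27338409423828), (269.90399169921875, 193.1182098388672), 81.94444274902344)
head 1158 [0.5471 0.0006 0.1056] ((549.6420288085938, -0.5255928039550781), (92.80436706542969, 102.153076171875), 81.92682647705078)
knob 224 [5.489e-01 5.000e-04 1.474e-01] ((549.9523315429688, 0.008359909057617188), (38.884273529052734, 38.896629333496094), 1.2179898023605347)
up 1523 [ 0.5458 -0.0026  0.1108] ((546.80810546875, -9.314342498779297), (111.875732421875, 104.84232330322266), 80.99102783203125)
vial [ 0.36553497 -0.45752209  0.05187285] 0.05592284323897008
```

View pics/crop.png

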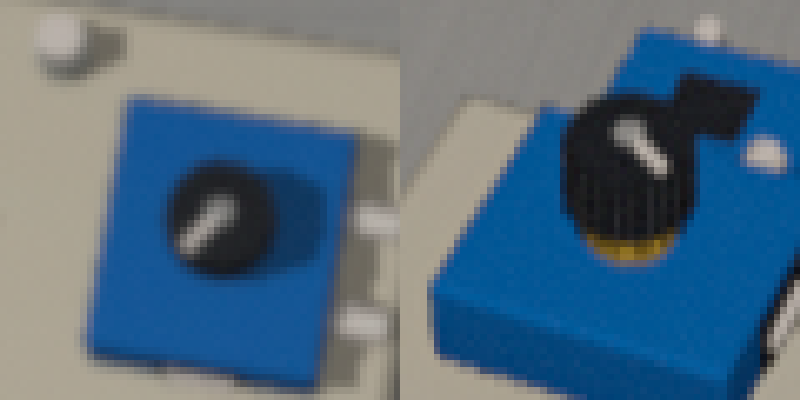

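The crop shows the knob centred on the blue head with its brass collar below, and the vial well clear at top-view pixel (294,216). The heights (head 0.106, knob top 0.147, ball 0.143) agree with the given sizes. Pump yaw is about -0.141 rad.

```bash
cat >> h.py <<'E'
from scipy.spatial.transform import Rotation as Ro
def to(X,q6=None):
    s=env.state();R=Ro.from_rotvec(s["eef_rot"]).as_matrix()
    print("shift",(R.T@(np.array(X)-s["tool_pos"])).round(4),"zaxis",R[:,2].round(4),"q",s["joints"].round(3),"t",s["t"])
    return R
E
python3 - <<'E'
from h import *
to([.5496,0,.26])
c=env.get_calibration("top");print("vial",ray(c,294.3,216.5,.1))
E
```

```text
shift [-0.4959 -0.3127 -0.0551] zaxis [-0.001  -0.0017 -1.    ] q [ 1.022  0.088  1.372 -0.     1.684 -0.103] t 0.1
vial [0.62473002 0.06301543 0.1       ]
```

Request:
servo_tool([
  [[0, 0, 0, 0, 0, -0.055, 0], [0, 0, 0, 0, 0, -0.055, 0], [0, 0, -73, -0.496, -0.313, -0.055, 0], [0, 0, -73, -0.496, -0.313, -0.055, 0], [0, 0, -73, -0.496, -0.313, -0.055, 0], [0, 0, -73, -0.496, -0.313, -0.055, 0], [0, 0, -73, -0.496, -0.313, -0.055, 0], [0, 0, -73, -0.496, -0.313, -0.055, 0], [0, 0, -73, -0.496, -0.313, -0.055, 0], [0, 0, -73, -0.496, -0.313, -0.055, 0], [0, 0, -73, -0.496, -0.313, -0.055, 0], [0, 0, -73, -0.496, -0.313, -0.055, 0], [0, 0, -73, -0.496, -0.313, -0.055, 0], [0, 0, -73, -0.496, -0.313, -0.055, 0], [0, 0, -73, -0.496, -0.313, -0.055, 0], [0, 0, -73, -0.496, -0.313, -0.055, 0], [0, 0, -73, -0.496, -0.313, -0.055, 0], [0, 0, -73, -0.496, -0.313, -0.055, 0], [0, 0, -73, -0.496, -0.313, -0.055, 0], [0, 0, -73, -0.496, -0.313, -0.055, 0]],
])

```text
t: 1.77
tool_pos: [0.5496, -0.0006, 0.2594]
eef_rot: [1.261, -2.876, -0.003]
wrist_force: [-0.2, 0.2, 0.8]
opening: 0.999
grip_force: 0.0
```

```bash
python3 - <<'E'
from h import *
to([.5496,0,.117]);s=env.state();print(s["tool_pos"],s["effort"][5],s["wrist_torque"])
E
```

```text
shift [-0.0006  0.      0.1424] zaxis [-0.0023  0.001  -1.    ] q [-1.050e-01  8.400e-02  1.268e+00  1.000e-03  1.792e+00 -2.502e+00] t 1.7667
[ 0.54956229 -0.00056407  0.25938369] -0.026528987218625844 [ 0.13062576  0.06603567 -0.02060548]
```

Request:
servo_tool([
  [[0, 0, 0, 0, 0, 0.04, 0], [0, 0, 0, 0, 0, 0.08, 0], [0, 0, 0, 0, 0, 0.11, 0], [0, 0, 0, 0, 0, 0.13, 0], [0, 0, 0, 0, 0, 0.142, 0], [0, 0, 0, 0, 0, 0.142, 0], [0, 0, 0, 0, 0, 0.142, 0.4], [0, 0, 0, 0, 0, 0.142, 0.5], [0, 0, 0, 0, 0, 0.142, 0.6], [0, 0, 0, 0, 0, 0.142, 0.8], [0, 0, 0, 0, 0, 0.142, 1], [0, 0, 0, 0, 0, 0.142, 1]],
], squeeze=25)

```text
t: 2.77
tool_pos: [0.5502, -0.0001, 0.1193]
eef_rot: [-1.263, 2.875, -0.001]
wrist_force: [0.0, -0.2, 0.1]
opening: 0.614
grip_force: 0.0
```

```bash
cat > r.py <<'E'
from h import *
import sys
E=[];T=[];F=[]
for i in range(4):
    env.grab_frame("top");s=env.state();E.append(s["effort"][5]);T.append(s["wrist_torque"]);F.append(s["wrist_force"])
m=lambda a:np.mean(a,0).round(4)
print("t",s["t"],"eff6",m(E),np.std(E).round(4),"T",m(T),"F",m(F),"q6",s["joints"][5].round(4),"p",s["tool_pos"].round(4),"open",s["opening"].round(3),s["grip_force"].round(1))
E
python3 r.py
```

```text
Traceback (most recent call last):
  File "r.py", line 7, in <module>
    print("t",s["t"],"eff6",m(E),np.std(E).round(4),"T",m(T),"F",m(F),"q6",s["joints"][5].round(4),"p",s["tool_pos"].round(4),"open",s["opening"].round(3),s["grip_force"].round(1))
                                                                                                                                     ^^^^^^^^^^^^^^^^^^
AttributeError: 'float' object has no attribute 'round'
```

```bash
sed -i 's/,"q6",.*/,"q6",round(s["joints"][5],4),"p",s["tool_pos"].round(4),"open",s["opening"],s["grip_force"])/' r.py; python3 r.py; python3 r.py
```

```text
t 3.1667 eff6 0.0135 0.0027 T [0.665  0.7986 0.0171] F [-4.0753  3.419   2.237 ] q6 -2.5023 p [0.5485 0.0011 0.1185] open 0.4189108392670844 25.000610053539276
t 3.3667 eff6 0.0146 0.0001 T [0.7352 0.8334 0.0019] F [-4.335   3.3634  2.7155] q6 -2.5023 p [0.5485 0.0011 0.1185] open 0.4173344965601491 25.000613629817963
```

Request:
servo_tool([
  [[0, 0, 2, 0, 0.002, 0, 1], [0, 0, 6, 0, 0.002, 0, 1], [0, 0, 10, 0, 0.002, 0, 1], [0, 0, 15, 0, 0.002, 0, 1], [0, 0, 20, 0, 0.002, 0, 1], [0, 0, 25, 0, 0.002, 0, 1], [0, 0, 30, 0, 0.002, 0, 1], [0, 0, 35, 0, 0.002, 0, 1], [0, 0, 40, 0, 0.002, 0, 1], [0, 0, 45, 0, 0.002, 0, 1], [0, 0, 50, 0, 0.002, 0, 1], [0, 0, 55, 0, 0.002, 0, 1], [0, 0, 60, 0, 0.002, 0, 1], [0, 0, 65, 0, 0.002, 0, 1], [0, 0, 70, 0, 0.002, 0, 1], [0, 0, 74, 0, 0.002, 0, 1], [0, 0, 77, 0, 0.002, 0, 1], [0, 0, 78, 0, 0.002, 0, 1], [0, 0, 78, 0, 0.002, 0, 1]],
])

```text
t: 4.95
tool_pos: [0.548, 0.0042, 0.1185]
eef_rot: [-0.825, -3.029, -0.008]
wrist_force: [-2.2, 7.2, 1.7]
opening: 0.422
grip_force: 25.0
```

```bash
python3 r.py
```

```text
t 5.15 eff6 0.0769 0.0135 T [1.3035 0.3011 0.0734] F [-1.7068  6.9104  1.5645] q6 -1.1389 p [0.548  0.0042 0.1185] open 0.42266261532503 25.000417828559875
```

Request:
servo_tool([
  [[0, 0, 0, 0.002, 0.002, 0, 1], [0, 0, 3, 0.002, 0.002, 0, 1], [0, 0, 6, 0.002, 0.002, 0, 1], [0, 0, 7, 0.002, 0.002, 0, 1], [0, 0, 7, 0.002, 0.002, 0, 1]],
])

```text
t: 5.57
tool_pos: [0.5481, 0.0046, 0.1185]
eef_rot: [1.01, 2.974, 0.002]
wrist_force: [1.5, 2.5, 0.5]
opening: 0.419
grip_force: 25.0
```

```bash
python3 r.py
```

```text
t 5.7667 eff6 0.0754 0.0199 T [ 0.6818 -0.3727  0.0751] F [2.3151 3.1102 0.0308] q6 -1.0123 p [0.5481 0.0046 0.1186] open 0.4218309018246646 24.999936819076538
```

Request:
servo_tool([
  [[0, 0, 3, 0, 0.001, 0, 1], [0, 0, 6, 0, 0.001, 0, 1], [0, 0, 8, 0, 0.001, 0, 1], [0, 0, 9, 0, 0.001, 0, 1], [0, 0, 9, 0, 0.001, 0, 1]],
])

```text
t: 6.18
tool_pos: [0.5484, 0.0049, 0.1185]
eef_rot: [1.241, 2.886, 0.001]
wrist_force: [1.0, 3.4, -0.1]
opening: 0.423
grip_force: 25.0
```

```bash
python3 r.py
```

```text
t 6.3833 eff6 0.0738 0.0188 T [ 0.5731 -0.3922  0.0856] F [2.2208 3.0625 0.0497] q6 -0.8536 p [0.5484 0.0049 0.1186] open 0.4180975135617571 24.999878704547882
```

Request:
servo_tool([
  [[0, 0, 3, 0, 0, 0, 1], [0, 0, 6, 0, 0, 0, 1], [0, 0, 8, 0, 0, 0, 1], [0, 0, 9, 0, 0, 0, 1], [0, 0, 9, 0, 0, 0, 1]],
])

```text
t: 6.8
tool_pos: [0.5487, 0.0051, 0.1186]
eef_rot: [1.463, 2.779, 0.002]
wrist_force: [3.1, 3.3, -1.0]
opening: 0.418
grip_force: 25.0
```

```bash
python3 r.py
```

```text
t 7.0 eff6 0.0778 0.0154 T [ 0.6926 -0.7018  0.075 ] F [ 3.5406  3.5102 -0.8241] q6 -0.697 p [0.5487 0.0051 0.1186] open 0.42219711667392046 24.999942183494568
```

Request:
servo_tool([
  [[0, 0, 3, 0, 0, 0, 1], [0, 0, 6, 0, 0, 0, 1], [0, 0, 8, 0, 0, 0, 1], [0, 0, 9, 0, 0, 0, 1], [0, 0, 9, 0, 0, 0, 1]],
])

```text
t: 7.42
tool_pos: [0.5491, 0.0053, 0.1186]
eef_rot: [1.676, 2.656, 0.003]
wrist_force: [4.6, 4.0, -1.3]
opening: 0.422
grip_force: 25.0
```

```bash
python3 r.py
```

```text
t 7.6167 eff6 0.0785 0.0129 T [ 0.7657 -0.878   0.0546] F [ 4.4399  3.953  -1.6636] q6 -0.5399 p [0.549  0.0053 0.1186] open 0.4225800016249798 24.999930560588837
```

Request:
servo_tool([
  [[0, 0, 3, 0, 0.002, 0, 1], [0, 0, 6, 0, 0.002, 0, 1], [0, 0, 8, 0, 0.002, 0, 1], [0, 0, 9, 0, 0.002, 0, 1], [0, 0, 9, 0, 0.002, 0, 1]],
])

```text
t: 8.03
tool_pos: [0.5495, 0.0055, 0.1185]
eef_rot: [-1.88, -2.516, 0.002]
wrist_force: [0.4, 2.6, 0.7]
opening: 0.421
grip_force: 25.0
```

```bash
python3 r.py
```

```text
t 8.2333 eff6 0.0646 0.0192 T [0.3242 0.0651 0.075 ] F [-0.3419  2.036   1.0673] q6 -0.3806 p [0.5495 0.0055 0.1185] open 0.42274218724789414 25.000334680080414
```

Request:
servo_tool([
  [[0, 0, 3, 0, 0, 0, 1], [0, 0, 6, 0, 0, 0, 1], [0, 0, 8, 0, 0, 0, 1], [0, 0, 9, 0, 0, 0, 1], [0, 0, 9, 0, 0, 0, 1]],
])

```text
t: 8.65
tool_pos: [0.5499, 0.0056, 0.1185]
eef_rot: [2.071, 2.362, -0.001]
wrist_force: [0.2, 1.5, 1.6]
opening: 0.421
grip_force: 25.0
```

```bash
python3 r.py
```

```text
t 8.85 eff6 0.282 0.0188 T [0.2056 0.0484 0.2979] F [-0.4054  1.5267  1.2405] q6 -0.2236 p [0.5499 0.0056 0.1185] open 0.41916232629540845 25.000292658805847
```

Request:
servo_tool([
  [[0, 0, 1, 0, 0, 0, 1], [0, 0, 2, 0, 0, 0, 1], [0, 0, 3, 0, 0, 0, 1], [0, 0, 3, 0, 0, 0, 1]],
])

```text
t: 9.18
tool_pos: [0.55, 0.0056, 0.1185]
eef_rot: [2.134, 2.305, -0.0]
wrist_force: [0.1, 0.7, 1.0]
opening: 0.422
grip_force: 25.0
```

```bash
python3 r.py
```

```text
t 9.3833 eff6 0.389 0.0183 T [0.0841 0.0367 0.3827] F [0.1197 0.4924 2.0456] q6 -0.1706 p [0.55   0.0056 0.1185] open 0.41633702745064766 25.000275671482086
```

Request:
servo_tool([
  [[0, 0, 0, 0, 0, 0, 1], [0, 0, 0, 0, 0, 0, 1], [0, 0, -2, 0, 0, 0, 1], [0, 0, -6, 0, 0, 0, 1], [0, 0, -10, 0, 0, 0, 1], [0, 0, -15, 0, 0, 0, 1], [0, 0, -20, 0, 0, 0, 1], [0, 0, -25, 0, 0, 0, 1], [0, 0, -30, 0, 0, 0, 1], [0, 0, -35, 0, 0, 0, 1], [0, 0, -40, 0, 0, 0, 1], [0, 0, -45, 0, 0, 0, 1], [0, 0, -50, 0, 0, 0, 1], [0, 0, -55, 0, 0, 0, 1], [0, 0, -60, 0, 0, 0, 1], [0, 0, -65, 0, 0, 0, 1], [0, 0, -70, 0, 0, 0, 1], [0, 0, -75, 0, 0, 0, 1], [0, 0, -78, 0, 0, 0, 1], [0, 0, -78, 0, 0, 0, 1]],
])

```text
t: 11.05
tool_pos: [0.5478, 0.0036, 0.1185]
eef_rot: [-0.207, -3.13, 0.007]
wrist_force: [-5.6, -4.5, 5.7]
opening: 0.422
grip_force: 25.0
```

```bash
python3 r.py
```

```text
t 11.25 eff6 -0.0829 0.0378 T [-0.6685  1.0281 -0.0519] F [-5.5164 -3.8902  4.9276] q6 -1.5308 p [0.5478 0.0035 0.1185] open 0.41755100380793164 25.000863075256348
```

Request:
servo_tool([
  [[0, 0, -2, 0.002, -0.002, 0, 1], [0, 0, -6, 0.002, -0.002, 0, 1], [0, 0, -10, 0.002, -0.002, 0, 1], [0, 0, -15, 0.002, -0.002, 0, 1], [0, 0, -20, 0.002, -0.002, 0, 1], [0, 0, -24, 0.002, -0.002, 0, 1], [0, 0, -25, 0.002, -0.002, 0, 1], [0, 0, -25, 0.002, -0.002, 0, 1], [0, 0, -25, 0.002, -0.002, 0, 1]],
])

```text
t: 12.0
tool_pos: [0.5477, 0.0024, 0.1185]
eef_rot: [0.472, -3.105, 0.004]
wrist_force: [-0.3, -6.5, 1.8]
opening: 0.42
grip_force: 25.0
```

```bash
python3 r.py
```

```text
t 12.2 eff6 -0.0632 0.0055 T [-0.9815  0.0538 -0.0636] F [ 0.0236 -5.494   2.0658] q6 -1.9701 p [0.5477 0.0025 0.1185] open 0.42088006231200675 25.000132620334625
```

Request:
servo_tool([
  [[0, 0, 0, 0, -0.002, 0, 1], [0, 0, 0, 0, -0.002, 0, 1], [0, 0, 0, 0, -0.002, 0, 0.4], [0, 0, 0, 0, -0.002, 0, 0.2], [0, 0, 0, 0, -0.002, 0, 0], [0, 0, 0, 0, -0.002, 0, 0], [0, 0, 0, 0, -0.002, 0, 0], [0, 0, 0, 0, -0.002, 0, 0], [0, 0, 0, 0, -0.002, 0, 0], [0, 0, 0, 0, -0.002, 0, 0], [0, 0, 0, 0, -0.002, -0.04, 0], [0, 0, 0, 0, -0.002, -0.08, 0], [0, 0, 0, 0, -0.002, -0.12, 0], [0, 0, 0, 0, -0.002, -0.12, 0]],
])

```text
t: 13.37
tool_pos: [0.5519, 0.0018, 0.2487]
eef_rot: [-0.474, 3.089, -0.007]
wrist_force: [1.5, -0.1, 1.2]
opening: 0.999
grip_force: 0.0
```

```bash
python3 r.py; python3 - <<'E'
from h import *
im,d,c=grab("side");o=np.load("side0.npz")["im"]
cr=lambda i:cv2.resize(i[200:320,260:380],(400,400),interpolation=cv2.INTER_CUBIC)
cv2.imwrite("pics/s1.png",np.hstack([cr(o),cr(im)]))
to([.5435,.143,.14])
E
```

```text
t 13.5667 eff6 -0.0003 0.0002 T [ 0.071 -0.005  0.012] F [ 0.2151  0.0721 -0.2795] q6 -1.9751 p [0.5478 0.0021 0.2371] open 1.0003045851173473 0.0
shift [-0.0388  0.1354  0.0964] zaxis [-3.7e-03  5.0e-04 -1.0e+00] q [-0.1    0.081  1.317  0.     1.747 -1.975] t 13.6167
```

View pics/s1.png

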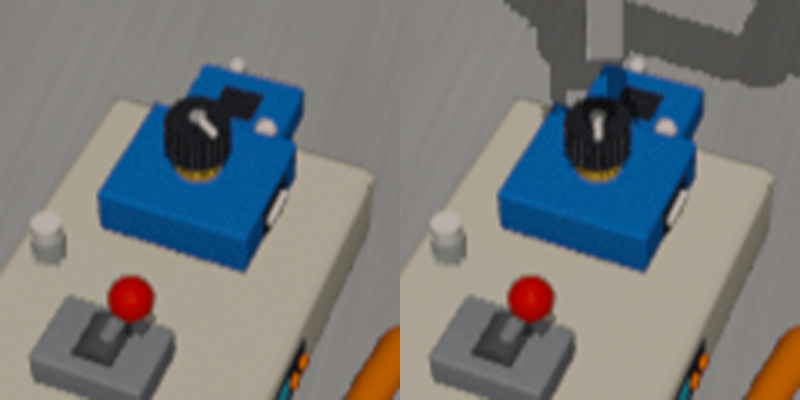

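Pointer: net turn in the picture is about 30° clockwise, which matches joint 6, so the knob did not slip. The screw is set and the knob is free. Next is the lever: I'll close the fingers and push the ball from the front.

Request:
servo_tool([
  [[0, 0, 5, 0, 0.03, 0, 0.5], [0, 0, 10, 0, 0.06, 0, 1], [0, 0, 15, 0, 0.1, 0, 1], [0, 0, 20, 0.001, 0.14, 0, 1], [0, 0, 25, 0.001, 0.157, 0, 1], [0, 0, 25, 0.001, 0.157, 0, 1], [0, 0, 25, 0.001, 0.157, 0, 1], [0, 0, 25, 0.001, 0.157, 0, 1], [0, 0, 25, 0.001, 0.157, 0, 1], [0, 0, 25, 0.001, 0.157, 0, 1], [0, 0, 25, 0.001, 0.157, 0, 1], [0, 0, 25, 0.001, 0.157, 0.03, 1], [0, 0, 25, 0.001, 0.157, 0.06, 1], [0, 0, 25, 0.001, 0.157, 0.09, 1], [0, 0, 25, 0.001, 0.157, 0.105, 1], [0, 0, 25, 0.001, 0.157, 0.105, 1], [0, 0, 25, 0.001, 0.157, 0.105, 1]],
])

```text
t: 15.03
tool_pos: [0.5, 0.151, 0.1329]
eef_rot: [-0.208, -3.133, 0.001]
wrist_force: [0.1, 0.4, 0.1]
opening: 0.008
grip_force: 0.0
```

```bash
python3 r.py; python3 - <<'E'
from h import *
im,d,c=grab("side")
a,b=np.array([.5696,.1395]),np.array([.990,-.141])
to([*(a+.006*b),.132])
cv2.imwrite("pics/s2.png",cv2.resize(im[200:350,230:430],(800,600)))
E
```

```text
t 15.2333 eff6 -0.0014 0.0004 T [0.0141 0.0102 0.01  ] F [-0.1332  0.3457  0.3324] q6 -1.2536 p [0.5016 0.1517 0.1358] open 0.005140203630239581 0.0
shift [-0.0751 -0.0032  0.0038] zaxis [ 3.7e-03  7.0e-04 -1.0e+00] q [ 0.186  0.051  1.548  0.     1.539 -1.254] t 15.2833
```

View pics/s2.png

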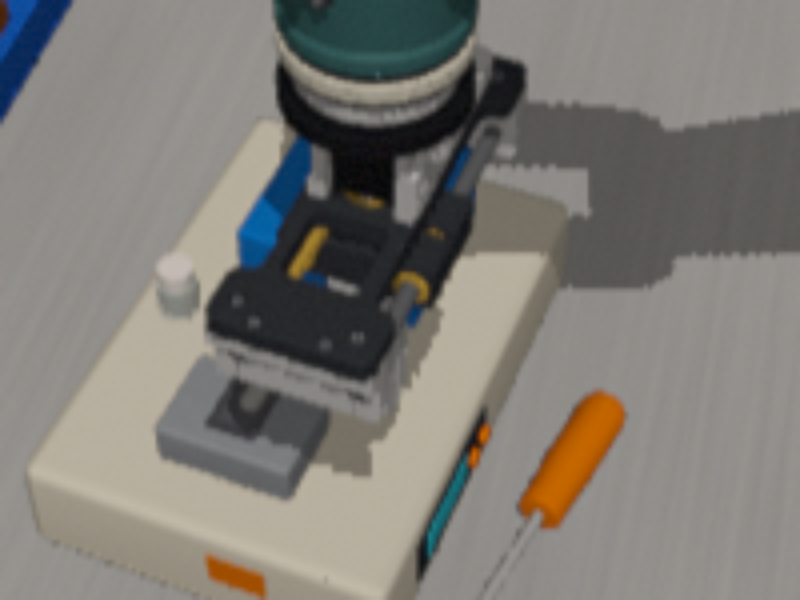

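The gripper hides the ball in this view; it isn't touching anything (force near 0) and the vial stands at (177,285).

Request:
servo_tool([
  [[0, 0, 0, 0, -0.002, 0.003, 1], [0, 0, 0, -0.01, -0.002, 0.003, 1], [0, 0, 0, -0.018, -0.002, 0.003, 1], [0, 0, 0, -0.025, -0.002, 0.003, 1], [0, 0, 0, -0.032, -0.002, 0.003, 1], [0, 0, 0, -0.039, -0.002, 0.003, 1], [0, 0, 0, -0.046, -0.002, 0.003, 1], [0, 0, 0, -0.053, -0.002, 0.003, 1], [0, 0, 0, -0.059, -0.002, 0.003, 1], [0, 0, 0, -0.064, -0.002, 0.003, 1], [0, 0, 0, -0.068, -0.002, 0.003, 1], [0, 0, 0, -0.07, -0.002, 0.003, 1], [0, 0, 0, -0.07, -0.002, 0.003, 1], [0, 0, 0, -0.07, -0.002, 0.003, 1]],
])

```text
t: 16.45
tool_pos: [0.5696, 0.1403, 0.1304]
eef_rot: [0.207, 3.134, -0.0]
wrist_force: [0.3, 0.2, -0.2]
opening: 0.006
grip_force: 0.0
```

```bash
python3 r.py
```

```text
t 16.65 eff6 -0.0001 0.0001 T [ 0.0186 -0.0012 -0.0081] F [ 0.1006 -0.2779 -0.4309] q6 -1.2941 p [0.5695 0.1404 0.1308] open 0.004115756936896619 0.0
```

Request:
servo_tool([
  [[0, 0, 0, -0.003, 0, 0, 1], [0, 0, 0, -0.006, 0, 0, 1], [0, 0, 0, -0.008, 0, 0, 1], [0, 0, 0, -0.009, 0, 0, 1], [0, 0, 0, -0.009, 0, 0, 1]],
])

```text
t: 17.07
tool_pos: [0.5741, 0.1399, 0.1302]
eef_rot: [-0.205, -3.124, -0.0]
wrist_force: [-12.2, 1.1, 5.5]
opening: 0.005
grip_force: 5.8
```

```bash
python3 r.py
```

```text
t 17.2667 eff6 0.0165 0.0003 T [0.1759 2.1043 0.0104] F [-11.7036   0.9144   5.0661] q6 -1.2983 p [0.5741 0.1399 0.1302] open 0.005326258569927467 5.680782347917557
```

At the stop (about 12 N). Now back away, lift and verify.

Request:
servo_tool([
  [[0, 0, 0, 0.01, 0, 0, 1], [0, 0, 0, 0.03, 0, 0, 1], [0, 0, 0, 0.05, 0, 0, 1], [0, 0, 0, 0.07, 0, -0.03, 1], [0, 0, 0, 0.1, 0, -0.07, 1], [0, 0, 0, 0.14, 0, -0.11, 1], [0, 0, 0, 0.18, 0, -0.12, 1], [0, 0, 0, 0.2, 0, -0.12, 1], [0, 0, 0, 0.2, 0, -0.12, 1], [0, 0, 0, 0.2, 0, -0.12, 1]],
])

```text
t: 18.1
tool_pos: [0.38, 0.1659, 0.2525]
eef_rot: [0.204, 3.129, 0.003]
wrist_force: [0.4, 0.4, -0.6]
opening: 0.004
grip_force: 0.0
```

```bash
python3 r.py; python3 - <<'E'
from h import *
im,d,c=grab("side");cv2.imwrite("pics/s3.png",cv2.resize(im[190:370,210:450],(800,600)))
E
```

```text
t 18.3 eff6 0.0008 0.0028 T [ 0.0289 -0.0222  0.0055] F [ 0.0541  0.0118 -0.5712] q6 -1.1657 p [0.3807 0.1652 0.2493] open 0.006327848699912488 0.0
```

View pics/s3.png

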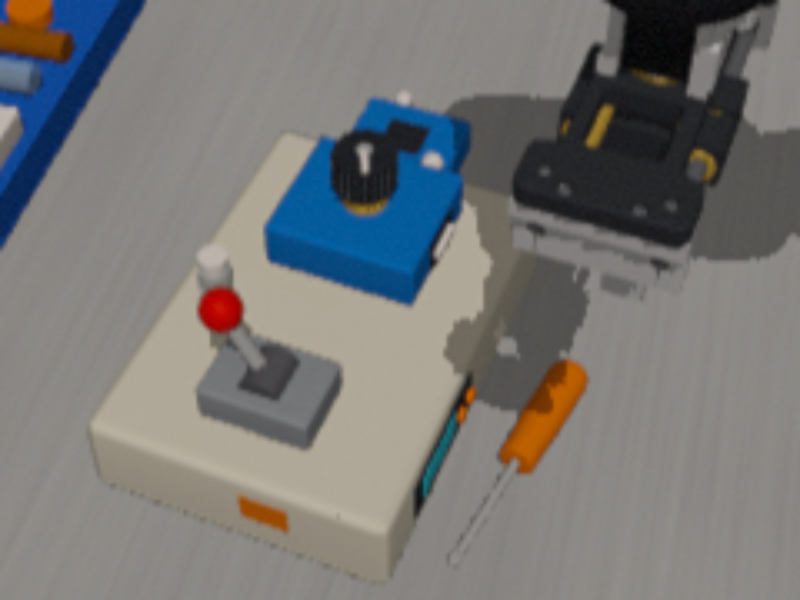

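The lever is fully over, with the ball at (221,310). The vial still stands behind it at (213,265), the knob pointer is unchanged at (365,158), and the screwdriver is where it was.

```bash
python3 -c "
from h import *
print(env.finish_job())"
```

```text
the job is handed in; nothing more can be done
None
```

The job is handed in: the screw was snugged at about 0.39 N m, backed off a quarter turn (about 90°) and let go, the lock lever was pushed to its stop, and nothing else looked disturbed in the last picture; no verdict came back.

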